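# Pin a slipped serving board to its foot

## Task

The round serving board has slipped sideways on its wooden foot, so their middle holes no longer line up. Take the tapered pin, the one with the plain cylindrical grip, out of the rack, and push it down through both holes until its collar sits flat on the board, so that the taper pulls the board into line with the foot; then let go. Do not line the board up beforehand by other means, and leave the ball-headed pestle in the rack.

Things in the scene. Friction and masses are not known exactly. Their poses are not given: they have to be found in the camera images.
- pin: Tapered wooden pin, point down in a rack hole, round, 114 mm long. Origin: centre of its lower tip; z up along the pin. From the tip: cone from 8 mm diameter to 38 mm at 50 mm height, straight to 58 mm, collar of 54 mm diameter to 64 mm, then a plain cylindrical grip 30 mm in diameter to 114 mm with a dark band. Grip the cylinder about 92 mm above the origin. About 0.15 kg.
- board: Round light-wood serving board, 150 mm in diameter, 24 mm thick, lying loose on the foot, with a 42 mm through hole in the middle. Origin: centre of its underside; z up. At the start its hole is 10 to 14 mm off the foot's bore. About 0.35 kg; it slides easily on the foot (polished wood).
- foot: Round dark-wood foot, 170 mm in diameter, 40 mm high, fixed to the worktop. A vertical bore of 34 mm diameter goes right through its middle. Origin: centre of its underside, on the worktop; z up. With the pin home, the pin's tip is 6 mm above the worktop, its collar on the board.
- rack: Light-wood bridge-shaped rack fixed to the worktop, 80 (its x) by 200 (its y) by 64 mm high, with two 44 mm holes 50 mm either side of its middle along its y. Origin: centre of its underside. Pin and pestle hang in the holes by their collars, tips 6 mm above the worktop; either can be in either hole. Closing the fingers along its x keeps clear of the neighbour.
- pestle: Ball-headed wooden pestle in the other rack hole, to be left: straight blunt shaft of 38 mm diameter, 58 mm long, the same collar as the pin, then a 36 mm ball (98 mm long in all, so its top is 104 mm above the worktop: carry the pin over it or round it). The wall cupboard above the back of the worktop leaves little headroom for the arm, so do not lift higher than needed. Origin: lower end; z up.

How it is judged:
On the way, in this order (a step that is already met when the one before it is completed fails the run):
1. the pin is lifted clear out of the rack (height (world z) of pin above 0.068 m), for 0.1 s.
2. the pin's collar sits on the board, its taper through both holes (z of pin in the frame of foot below 0.013 m and horizontal distance between pin and foot below 0.015 m), for 0.2 s.
At the end, for the whole second after the job is handed in: The pin is through the board and down in the foot's bore, its collar within 7 mm of seated, upright within 10 degrees and within 15 mm of the bore's centre; the board lies flat on the foot with its hole within 8 mm of the foot's bore; all released and at rest (all of step 2 and angle between pin's own z axis and vertical below 0.17 rad and horizontal distance between board and foot below 0.008 m and angle between board's own z axis and vertical below 0.1 rad and z of board in the frame of foot below 0.046 m and linear speed of each of pin, board below 0.02 m/s); the robot touches nothing.
It fails at once if the board is lined up before the pin is in its hole (horizontal distance between board and foot below 0.007 m and (z of pin in the frame of board above 0.026 m or horizontal distance between pin and board above 0.03 m)).
It fails at once if the pestle is taken or knocked out of the rack (distance of pestle from where it was at the start of the episode above 0.03 m).
It also fails if it takes over 42 s, if anything falls off the work surface, if the arm or the gripper's body presses on something with over 40 N, if the wrist force passes 120 N, or if a joint passes its speed limit or range.

## Robot

A 7-joint arm with a two-finger parallel gripper is mounted at the origin on a cart in front of the work surface, level with it; the furniture and walls round the work are solid. World frame = base frame: x ahead of the robot, y to its left, z up, the work surface at z = 0. Lengths are in m, angles in rad, forces in N, time in s.
With the tool pointing down it reaches from about 0.4 to 0.875 m from the base axis. Payload 6.5 kg.
Tool frame: the origin (TCP) lies midway between the tips of the shut fingers; the grasp point (between the pads) lies 19 mm behind it (arm.pinch_z is the distance from the TCP to the grasp point, in m); z points along the fingers, y is the direction in which the jaws open and shut (so a half turn about z gives the same grasp; the last joint's range is limited). The gripper opens to 85 mm and grips with 20 to 120 N. Pads are 22 mm wide; open, the fingers measure 114 mm over their backs; the gripper's body (76 mm by 85 mm) begins 54 mm behind the grasp point. The pads swing forward as they close: fully open they stand 13 mm farther back than shut.
Start: joints at [1.058, 0.536, -0.004, 1.538, 0.003, 1.067, -0.071], TCP at [0.281, -0.586, 0.206] pointing down, gripper open.
Joint ranges: [-2.7, 2.7], [-0.37, 2.16], [-1.27, 1.26], [0.24, 2.4], [-1.31, 4.45], [0.19, 1.91], [-2.76, 2.76]. Speed limits (rad/s): [2.39, 2.39, 3.14, 3.14, 3.14, 3.14, 3.14].

## Interface

Orientations are given as [roll, pitch, yaw] about the fixed x, y, z axes, in that order (R = Rz(yaw) Ry(pitch) Rx(roll)).
In Python, from bench import arm gives the robot as it stands. The module is installed in compiled form; this text tells all that it offers.
- The arm moves only by the tool arm_command, never from a script. Its argument "rows" is one flat list of numbers, 5 for each row, row after row: the shift along the tool's x, y, z in m, then the turn about the tool's z in rad, then the opening, from 0 (shut) to 1 (fully open). In form: [x, y, z, yaw, grip, x, y, z, yaw, grip, ...]. A call has 1 to 5 rows; each row shifts and turns the commanded pose from where the row before left it, along the tool's axes as they then stand; what a row does not reach is not made up. A row lasts 1/12 s, in which the tool goes at most 41.7 mm and 7.16 degrees, less where a joint would pass 70% of its speed; a pose out of reach is approached as far as the arm can. A call with a gripper value outside its range is refused whole. The fingers move at their own pace and stop on an object; "newtons" is the grip in N (left out, the last holds). Time passes only in rows, so rows that do not move let the fingers close. It gives the time, the measured TCP pose, the force and the opening at its end, in the units of the state.
- arm.observe(): the state, without advancing time (a new reading comes with each control period).
- arm.read_camera(name): name is "scene" or "top" or "wrist"; returns (picture, depth): 400x640x3 uint8, blue, green, red; 400x640 float32, m along the optical axis (not along the pixel's ray), 0 where there is no reading.
- arm.camera_info(name): a dict with "camera_matrix" (3x3 intrinsics, pixels), "rvec" (rotation vector, rad) and "tvec" (3), from world to camera coordinates, as OpenCV has them. Camera axes: x right, y down, z forward; pixel columns grow to the right and rows downward; lengths in m; the calibration is good to about 2 mm. A picture is of the moment at which its call begins: read the wrist's pose just before it. camera_info takes no time and is no camera call; for the wrist camera it gives the pose at the moment of the call.
- arm.hand_in(): hands the job in, once; it reports no verdict.
The state is a dict: "time_s": time; "joint_positions": joint angles; "dq": joint speeds; "joint_torque": joint torques, N m; "eef_pos": TCP position; "orientation": TCP orientation; "contact_force": force on the tool from outside, world axes, zero at the start; "ft_torque": the same for the moment, N m; "width": finger opening in m.
Only numpy, scipy, OpenCV 4.12 (cv2) and the standard library are available. Lean on these libraries where they do the work, as an engineer would, in place of code of your own. Each camera call takes 0.05 s, during which the arm holds its last target. There are 200 camera calls.

## Working session

There is one attempt and no reset: what is moved stays moved. The work goes in short steps, Python scripts to look and compute and a tool call to move; the robot and the scene stay as the last step left them, time stands still between calls to the robot, and variables do not carry over. Pictures are saved under pics/ and viewed, about 8 in all and at most 12, crops included, and the job is handed in when it is done.

Besides the shell and the picture viewer there is one more tool, called as name(argument=value, ...) on one line, values as JSON. arm_command: Moves the arm, as the interface text tells. Its arguments: {"type":"object","properties":{"rows":{"type":"array","items":{"type":"number"}},"newtons":{"type":"number"}},"required":["rows"]}

```bash
mkdir -p pics
cat > h.py <<'E'
import numpy as np, cv2
from bench import arm
def cam(n):
    c=arm.camera_info(n); K=np.array(c["camera_matrix"],float); R=cv2.Rodrigues(np.array(c["rvec"],float))[0]; t=np.array(c["tvec"],float).ravel()
    im,d=arm.read_camera(n); return K,R,t,im,d
def ray(K,R,t,uv,z):
    d=R.T@np.linalg.solve(K,[uv[0],uv[1],1]); c=-R.T@t; return c+d*(z-c[2])/d[2]
def cloud(K,R,t,d):
    v,u=np.mgrid[:d.shape[0],:d.shape[1]]
    p=np.stack([(u-K[0,2])/K[0,0]*d,(v-K[1,2])/K[1,1]*d,d],-1)
    w=(p-t)@R; w[d<=0]=np.nan; return w
E
python3 - <<'E'
from h import *
s=arm.observe(); print({k:np.round(v,3) for k,v in s.items()}, arm.pinch_z)
for n in("top","scene"):
    K,R,t,im,d=cam(n); cv2.imwrite(f"pics/{n}0.png",im); np.savez(n+"0.npz",K=K,R=R,t=t,im=im,d=d); print(n,K[0,0],(-R.T@t).round(3),(R[2]).round(2))
E
```

```text
{'time_s': np.float64(0.0), 'joint_positions': array([ 1.058,  0.537, -0.004,  1.539,  0.003,  1.067, -0.071]), 'dq': array([-0.001, -0.   , -0.   , -0.001,  0.002, -0.001, -0.001]), 'joint_torque': array([ 0.0000e+00, -5.8341e+01,  1.0490e+00, -2.5910e+01,  1.2000e-02,
        1.0000e-02,  0.0000e+00]), 'eef_pos': array([ 0.281, -0.586,  0.205]), 'orientation': array([-3.14 ,  0.   ,  0.447]), 'contact_force': array([-0.088, -0.493,  0.862]), 'ft_torque': array([-0.016, -0.061, -0.034]), 'width': np.float64(0.085)} 0.0187
top 423.5889477622101 [ 0.392 -0.093  0.904] [ 0.13  0.01 -0.99]
scene 399.16163563482263 [0.183 0.377 0.668] [ 0.39 -0.55 -0.73]
```

View pics/top0.png

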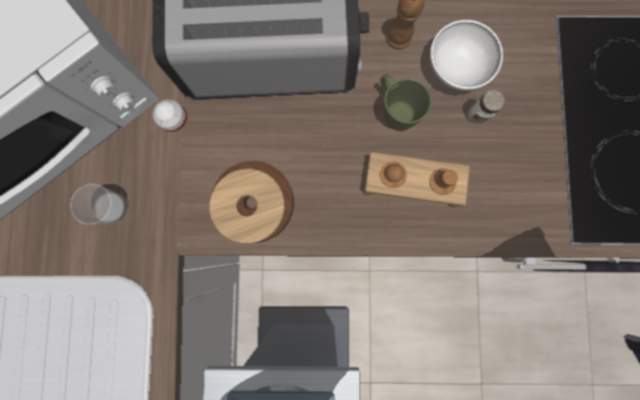

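View pics/scene0.png

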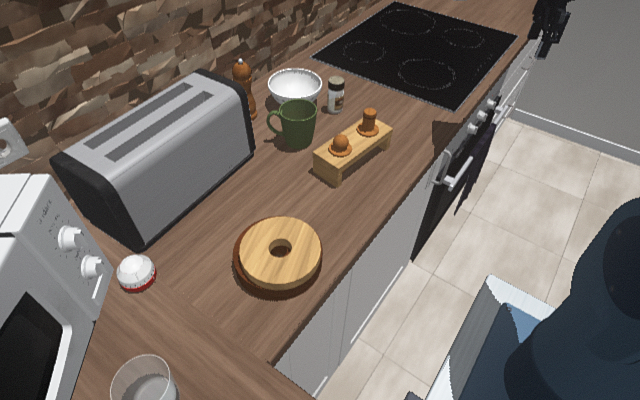

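The top view shows the board at about (250,204), with the dark foot showing to its right. The pin (cylinder) is at about (446,178), the right end of the rack. The pestle is at about (394,173), with the mug and toaster behind.

Run:
```python
from h import *
from scipy.optimize import least_squares
def fit(p,r=None):
    f=(lambda q:np.hypot(*(p-q[:2]).T)-(q[2] if r is None else r))
    x0=[*p.mean(0),r or .05]; s=least_squares(f,x0,loss='soft_l1',f_scale=.002); return s.x.round(4),np.abs(f(s.x)).mean().round(4)
for n in("top","scene"):
    z=np.load(n+"0.npz"); K,R,t,im,d=[z[k] for k in("K","R","t","im","d")]
    w=cloud(K,R,t,d); Z=w[...,2]
    print(n,"table z",np.nanmedian(Z[(np.abs(Z)<.015)]))
    reg=(np.abs(w[...,0]-.45)<.25)&(w[...,1]>-.45)&(w[...,1]<.3)
    m=((np.abs(Z-.064)<.008)&reg).astype(np.uint8)
    cs,h=cv2.findContours(m,cv2.RETR_CCOMP,cv2.CHAIN_APPROX_NONE)
    for i,c in enumerate(cs):
        if len(c)<25: continue
        p=np.array([ray(K,R,t,q,.064)[:2] for q in c[:,0]])
        print(len(c),"hole" if h[0,i,3]>=0 else "outer",c[:,0].mean(0).round(),"circ",*fit(p), "rect",[np.round(a,4) for a in cv2.minAreaRect((p*1000).astype(np.float32))])
    mf=((np.abs(Z-.040)<.006)&reg).astype(np.uint8); mf=cv2.morphologyEx(mf,cv2.MORPH_OPEN,np.ones((2,2)))
    print("foot top px",mf.sum())
    for c in cv2.findContours(mf,cv2.RETR_EXTERNAL,cv2.CHAIN_APPROX_NONE)[0]:
        if len(c)>12: print(len(c),c[:,0].mean(0).round(), np.nanmean(w[c[:,0,1],c[:,0,0]],0).round(3))
    mp=((Z>.074)&(Z<.135)&reg).astype(np.uint8)
    for c in cv2.findContours(mp,cv2.RETR_EXTERNAL,cv2.CHAIN_APPROX_NONE)[0]:
        if len(c)<12: continue
        k=cv2.drawContours(np.zeros_like(mp),[c],-1,1,-1)>0
        q=w[k]; q=q[np.isfinite(q[:,2])]; mx=np.percentile(q[:,2],95); tt=q[q[:,2]>mx-.006]
        print("tall",c[:,0].mean(0).round(),len(q),"zmax",mx.round(4),"top centre",(0.5*(tt.max(0)+tt.min(0))).round(4),"span",np.ptp(tt,0).round(3))
z=np.load("top0.npz"); cv2.imwrite("pics/crop.png",np.hstack([cv2.resize(z["im"][155:255,200:300],None,fx=4,fy=4,interpolation=2),cv2.resize(z["im"][130:230,360:460+15][:, :100],None,fx=4,fy=4,interpolation=2)]))
```

```text
top table z 0.00017820373693753526
209 outer [246. 206.] circ [0.4809 0.0692 0.0737] 0.0005 rect [array([481.3586,  69.646 ]), array([146.4812, 148.0628]), np.float64(0.2923)]
59 hole [246. 205.] circ [0.4808 0.0688 0.0212] 0.0004 rect [array([481.1317,  69.1375]), array([41.5682, 41.9855]), np.float64(45.9561)]
273 outer [417. 179.] circ [ 0.5375 -0.2714  0.0794] 0.0216 rect [array([ 536.9581, -271.911 ]), array([200.3703,  81.1829]), np.float64(82.0658)]
59 hole [447. 179.] circ [ 0.5366 -0.3312  0.0211] 0.0023 rect [array([ 535.9351, -331.5446]), array([35.0489, 47.9974]), np.float64(44.5615)]
55 hole [394. 173.] circ [ 0.5486 -0.2266  0.0198] 0.0005 rect [array([ 548.2646, -226.947 ]), array([39.7783, 39.0883]), np.float64(44.324)]
63 outer [395. 122.] circ [ 0.6874 -0.2498  0.0432] 0.0008 rect [array([ 655.5455, -230.2046]), array([62.4038, 15.1884]), np.float64(57.4138)]
39 outer [163. 110.] circ [0.6786 0.2475 0.0065] 0.0018 rect [array([678.3204, 247.3285]), array([18.4326, 14.4481]), np.float64(45.7634)]
53 outer [483. 111.] circ [ 0.6875 -0.4179  0.0199] 0.0021 rect [array(
[... 1924 characters left out ...]
px 1227
110 [136. 273.] [0.666 0.254 0.038]
25 [288. 251.] [0.472 0.058 0.049]
232 [256. 268.] [0.499 0.117 0.043]
67 [328. 170.] [ 0.544 -0.176  0.036]
56 [299. 139.] [ 0.665 -0.226  0.036]
33 [337. 103.] [ 0.68  -0.414  0.032]
tall [ 95. 260.] 250 zmax 0.1314 top centre [0.6788 0.2942 0.1302] span [0.042 0.012 0.01 ]
tall [340. 142.] 195 zmax 0.1035 top centre [ 0.5438 -0.2225  0.1017] span [0.026 0.025 0.008]
tall [369. 119.] 273 zmax 0.1211 top centre [ 0.5304 -0.3218  0.1188] span [0.03  0.03  0.007]
tall [302. 117.] 432 zmax 0.1005 top centre [ 0.6705 -0.2495  0.0985] span [0.059 0.095 0.008]
tall [337.  84.] 186 zmax 0.0973 top centre [ 0.6843 -0.4187  0.0952] span [0.031 0.046 0.008]
```

View pics/crop.png

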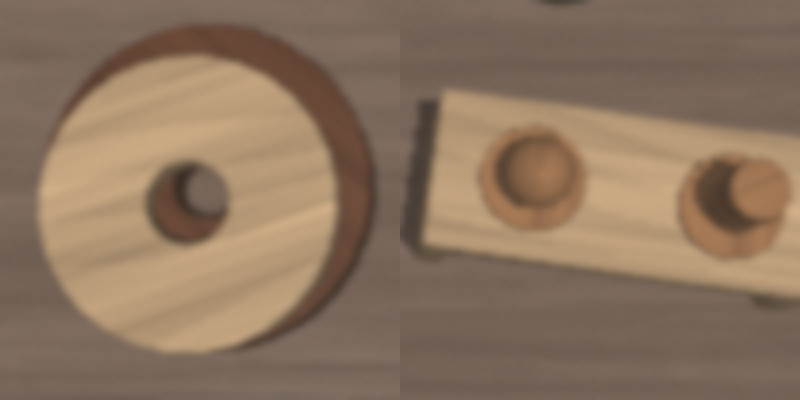

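The crop shows the board off the foot towards the lower left, with the bore visible to the upper right inside the hole. The right rack object is the flat-topped cylinder, so that is the pin. Next I'll fit the foot rim.

Run:
```python
from h import *
from scipy.optimize import least_squares
f=lambda q,p:np.hypot(*(p-q).T)-.085
for n in("top","scene"):
    z=np.load(n+"0.npz"); K,R,t,im,d=[z[k] for k in("K","R","t","im","d")]
    w=cloud(K,R,t,d); Z=w[...,2]
    near=np.hypot(w[...,0]-.48,w[...,1]-.07)<.115
    m=((Z>.03)&near).astype(np.uint8)
    c=max(cv2.findContours(m,cv2.RETR_EXTERNAL,cv2.CHAIN_APPROX_NONE)[0],key=len)[:,0]
    # keep contour points whose depth is the foot top
    zc=cv2.erode(np.nan_to_num(Z).astype(np.float32)*0+np.nan_to_num(Z).astype(np.float32),np.ones((1,1)))
    k=np.abs(zc[c[:,1],c[:,0]]-.04)<.004
    p=np.array([ray(K,R,t,q,.04)[:2] for q in c[k]])
    for off in (0,):
        s=least_squares(f,[.485,.065],args=(p,),loss='soft_l1',f_scale=.001)
        print(n,k.sum(),s.x.round(4),np.abs(s.fun).mean().round(4),np.degrees(np.arctan2(*(p-s.x).T[::-1])).round()[::12])
        s=least_squares(lambda q:np.hypot(*(p-q[:2]).T)-q[2],[.485,.065,.085],loss='soft_l1',f_scale=.001);print("free r",s.x.round(4))
# bore bottom view (worktop through bore) in top image
z=np.load("top0.npz");K,R,t,im,d=[z[k] for k in("K","R","t","im","d")]
Z=cloud(K,R,t,d)[...,2]
print((Z[197:214,238:257]*1000).round()[::2,::2])
```

```text
top 134 [0.4914 0.0654] 0.0009 [   9.   27.   49.   70. -150. -123.  -99.  -69.  -49.  -29.  -11.    6.]
free r [0.4925 0.0645 0.0837]
scene 103 [0.4914 0.0651] 0.001 [ -49.  -28.  -10.   12.   32.   51. -177. -142. -111.]
free r [0.4924 0.0647 0.0838]
[[64. 60. 50. 42. 23.  5.  1. -4. 65. 65.]
 [62. 50. 37. 27. 11. -2. -0. -1. -1. 65.]
 [51. 38. 38. 23.  4.  0. -0. -3. -2. 63.]
 [43. 42. 39. 25. -4. -2. -3. -2. -6. -1.]
 [39. 39. 39. 30.  5. -1.  1. -0. -1. -2.]
 [40. 39. 41. 39. 24. -1. -1.  1. -2. -2.]
 [43. 35. 38. 41. 39. 42. 40. 41. 37. 64.]
 [52. 40. 41. 38. 38. 39. 41. 37. 41. 64.]
 [62. 45. 40. 41. 40. 41. 41. 41. 65. 64.]]
```

arm_command(rows=[0,0,0,-0.12,1,0,0,0,-0.12,1,0,0,0,-0.12,1,0,0,0,-0.12,1,0,0,0,-0.12,1])

```text
time_s: 0.52
eef_pos: [0.2807, -0.5858, 0.2057]
orientation: [-3.141, -0.001, 1.053]
contact_force: [0.8, 0.2, 0.6]
width: 0.0853
```

arm_command(rows=[0,0,0,-0.12,1,0,0,0,-0.12,1,0,0,0,-0.12,1,0,0,0,-0.02,1,0.0296,0.0211,0,0,1])

```text
time_s: 0.93
eef_pos: [0.2984, -0.5655, 0.2055]
orientation: [-3.137, 0.004, 1.414]
contact_force: [-1.7, -0.3, 0.2]
width: 0.0854
```

arm_command(rows=[0.0296,0.0211,0,0,1,0.0296,0.0211,0,0,1,0.0296,0.0211,0,0,1,0.0296,0.0211,0,0,1,0.0296,0.0211,0,0,1])

```text
time_s: 1.35
eef_pos: [0.4324, -0.4271, 0.206]
orientation: [-3.141, -0.0, 1.423]
contact_force: [0.7, -1.0, 1.2]
width: 0.0853
```

arm_command(rows=[0.0296,0.0211,0,0,1,0.0296,0.0211,0,0,1,0.0296,0.0211,0,0,1,0.0296,0.0211,0,0,1,0,0,0,0,1])

```text
time_s: 1.77
eef_pos: [0.5383, -0.3143, 0.2063]
orientation: [3.138, -0.006, 1.435]
contact_force: [0.9, 1.7, 0.2]
width: 0.0857
```

Run:
```python
from h import *
s=arm.observe();print(s['eef_pos'].round(4) if hasattr(s['eef_pos'],'round') else s['eef_pos'],s['orientation'],s['joint_positions'],s['time_s'])
K,R,t,im,d=cam("wrist"); w=cloud(K,R,t,d)
m=(np.abs(w[...,2]-.12)<.006)&(np.hypot(w[...,0]-.53,w[...,1]+.322)<.04); q=w[m]; print(m.sum(), ((q.max(0)+q.min(0))/2).round(4),np.ptp(q,0).round(3)); cv2.imwrite("pics/w1.png",im)
```

```text
[ 0.5383 -0.3143  0.2063] [ 3.13842649 -0.00571843  1.43513423] [ 0.68185354  0.51088607 -0.31196552  1.59937506  0.1659008   1.05656799
  0.19000554] 1.7667
959 [ 0.5295 -0.3222  0.1183] [0.029 0.029 0.008]
```

View pics/w1.png

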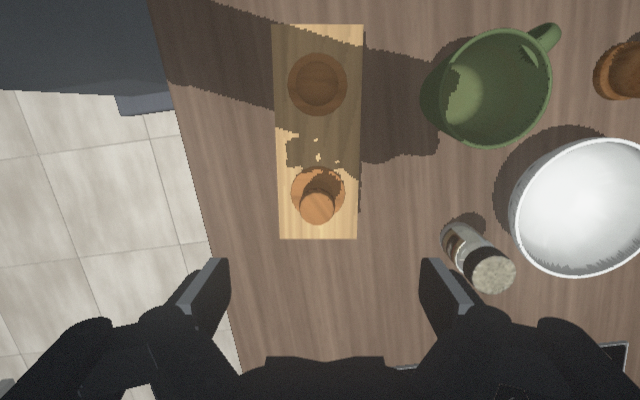

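The wrist view shows the pin at (317,208) between the fingers in x, the pestle at (317,82), and nothing in the fingers' way. Pin position agrees with the fixed cameras. Descending.

arm_command(rows=[0,0,0,0,1,0,0,0.02,0,1,0,0,0.02,0,1,0,0,0.01,0,1,0,0,0,0,1])

```text
time_s: 2.23
eef_pos: [0.5293, -0.3241, 0.1535]
orientation: [-3.136, -0.001, 1.424]
contact_force: [-0.5, 1.0, -0.7]
width: 0.0859
```

arm_command(rows=[0.002,0,0.02,0,1,0,0,0.02,0,1,0,0,0.02,0,1,0,0,0.013,0,1,0,0,0,0,1])

```text
time_s: 2.65
eef_pos: [0.5305, -0.3214, 0.0811]
orientation: [-3.138, -0.001, 1.426]
contact_force: [-0.9, -0.3, 1.0]
width: 0.0854
```

arm_command(rows=[0,0,0,0,1,0,0,0,0,0,0,0,0,0,0,0,0,0,0,0,0,0,0,0,0], newtons=60)

```text
time_s: 3.07
eef_pos: [0.5329, -0.3219, 0.0841]
orientation: [3.14, 0.001, 1.427]
contact_force: [-0.0, -0.1, 0.2]
width: 0.0386
```

arm_command(rows=[0,0,0,0,0,0,0,0,0,0,0,0,0,0,0,0,0,0,0,0,0,0,0,0,0])

```text
time_s: 3.48
eef_pos: [0.5325, -0.3218, 0.0841]
orientation: [3.141, 0.001, 1.427]
contact_force: [-1.3, 1.5, 4.4]
width: 0.0272
```

arm_command(rows=[0,0,-0.01,0,0,0,0,-0.02,0,0,0,0,-0.02,0,0,0,0,-0.02,0,0,0,0,-0.015,0,0], newtons=80)

```text
time_s: 3.9
eef_pos: [0.5329, -0.3217, 0.1704]
orientation: [3.14, 0.001, 1.427]
contact_force: [0.4, -0.0, -0.7]
width: 0.0262
```

arm_command(rows=[0,0,0,0,0,0,0,0,0,0,0,0,0,0,0])

```text
time_s: 4.15
eef_pos: [0.5317, -0.3212, 0.1672]
orientation: [-3.14, -0.0, 1.427]
contact_force: [0.1, -1.1, -1.0]
width: 0.0265
```

Run:
```python
from h import *
K,R,t,im,d=cam("scene"); w=cloud(K,R,t,d)
cv2.imwrite("pics/s2.png",cv2.resize(im[30:200,250:480],None,fx=3,fy=3))
s=arm.observe();print(s['eef_pos'],s['contact_force'],s['width'])
```

```text
[ 0.53148148 -0.3210913   0.16683979] [ 1.2431049   0.53731429 -1.658277  ] 0.026231267317808518
```

View pics/s2.png

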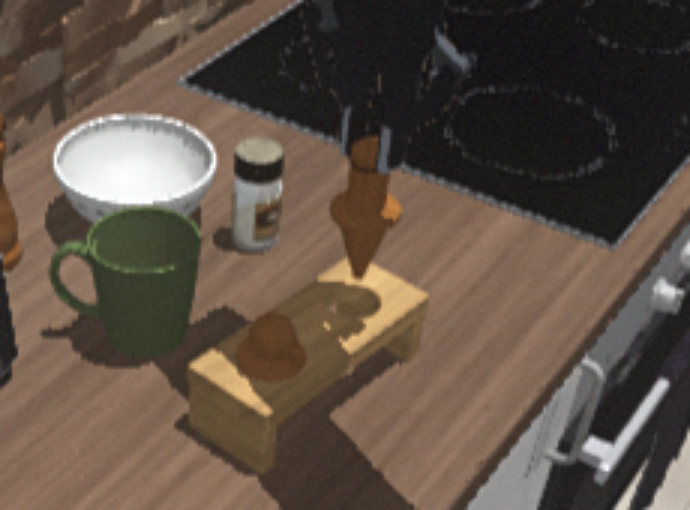

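The pin is held upright with its tip above the rack, and the pestle is still in place. Now I'll carry it round the front of the pestle.

arm_command(rows=[0,-0.027,0,0,0,0,-0.028,0,0,0,0,-0.027,0,0,0,0.03,-0.001,0,0,0,0.035,-0.001,0,0,0])

```text
time_s: 4.62
eef_pos: [0.4554, -0.2474, 0.1669]
orientation: [-3.139, 0.001, 1.42]
contact_force: [1.2, 1.0, -0.7]
width: 0.0265
```

arm_command(rows=[0.037,-0.001,0,0,0,0.037,-0.001,0,0,0,0.037,-0.001,0,0,0,0.037,-0.001,0,0,0,0.037,-0.001,0,0,0])

```text
time_s: 5.03
eef_pos: [0.4793, -0.0597, 0.1673]
orientation: [-3.14, 0.0, 1.427]
contact_force: [0.2, 0.4, -1.0]
width: 0.026
```

arm_command(rows=[0.037,-0.001,0,0,0,0.037,-0.001,0,0,0,0.03,-0.001,0,0,0,0.02,-0.001,0,0,0,0,0,0,0,0])

```text
time_s: 5.45
eef_pos: [0.4934, 0.0678, 0.1676]
orientation: [-3.14, -0.003, 1.434]
contact_force: [-0.4, 0.5, -1.9]
width: 0.0265
```

arm_command(rows=[0,0,0,0,0,0,0,0,0,0,0,0,0,0,0])

```text
time_s: 5.7
eef_pos: [0.4936, 0.0603, 0.1676]
orientation: [-3.14, 0.001, 1.425]
contact_force: [0.2, -0.1, -2.4]
width: 0.0265
```

```bash
cat > look.py <<'E'
from h import *
import sys
s=arm.observe();print(s['time_s'],np.round(s['eef_pos'],4),np.round(s['orientation'],3),np.round(s['contact_force'],1),np.round(s['joint_positions'],2))
a=[]
for n in("top","scene"):
    K,R,t,im,d=cam(n); np.savez(n+"_"+sys.argv[1]+".npz",K=K,R=R,t=t,im=im,d=d)
    (u,v)=(K@(R@np.array([.4925,.0645,.07])+t))[:2]/(R@np.array([.4925,.0645,.07])+t)[2]; u,v=int(u),int(v)
    a.append(cv2.resize(im[max(v-70,0):max(v-70,0)+130,u-65:u+65],(400,400),interpolation=2))
cv2.imwrite("pics/"+sys.argv[1]+".png",np.hstack(a))
E
python3 look.py p1
```

```text
5.7 [0.4936 0.0603 0.1676] [-3.140e+00  1.000e-03  1.425e+00] [ 0.2 -0.1 -2.4] [ 0.16  0.37 -0.45  1.95  0.21  0.87 -0.55]
```

View pics/p1.png

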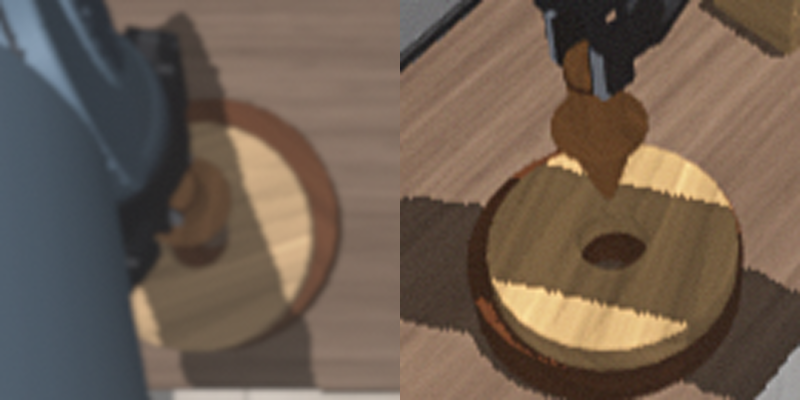

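Here the pin hangs over the board with its tip (scene crop about (612,195)) just above and beyond the hole at (613,250). The tip's true xy needs measuring before I lower it.

```bash
cat > pin.py <<'E'
from h import *
import sys
z=np.load("scene_"+sys.argv[1]+".npz"); K,R,t,im,d=[z[k] for k in("K","R","t","im","d")]
w=cloud(K,R,t,d); Z=w[...,2]; c=-R.T@t
near=np.hypot(w[...,0]-.4936,w[...,1]-.0603)<.05
base=float(sys.argv[2])
def rad(h): return np.interp(h,[0,.05,.058,.0581,.064],[.004,.019,.019,.027,.027])
for h in np.arange(.004,.062,.006):
    m=near&(np.abs(Z-base-h)<.003)
    if m.sum()<4: print(round(h,3),m.sum()); continue
    vs=np.argwhere(m); r=np.median(vs[:,0])
    # silhouette mid-column at each height -> axis ray; shift back from surface by radius
    q=w[m][:,:2]; dirv=q.mean(0)-c[:2]; dirv/=np.hypot(*dirv); perp=np.array([-dirv[1],dirv[0]])
    a=q@perp; lat=(a.max()+a.min())/2; front=(q@dirv).min()+rad(h)
    print(round(base+h,3),m.sum(),"axis",(lat*perp+front*dirv).round(4),"width",np.ptp(a).round(4),"exp",2*rad(h).round(4))
E
python3 pin.py p1 .0895
```

```text
0.094 7 axis [0.4913 0.0597] width 0.0071 exp 0.0104
0.099 7 axis [0.4904 0.059 ] width 0.009 exp 0.014
0.106 10 axis [0.4927 0.0599] width 0.0138 exp 0.0176
0.112 11 axis [0.4916 0.0594] width 0.0156 exp 0.0212
0.118 16 axis [0.4925 0.0605] width 0.019 exp 0.0248
0.124 20 axis [0.4914 0.0585] width 0.0226 exp 0.0284
0.13 17 axis [0.4925 0.0597] width 0.0257 exp 0.032
0.136 18 axis [0.4905 0.058 ] width 0.0207 exp 0.0356
0.052 0
0.148 12 axis [0.4866 0.0643] width 0.0454 exp 0.038
```

arm_command(rows=[0.006,-0.002,0,0,0,0,0,0,0,0,0,0,0.01,0,0,0,0,0.01,0,0,0,0,0,0,0])

```text
time_s: 6.22
eef_pos: [0.4912, 0.0676, 0.1458]
orientation: [-3.138, 0.001, 1.427]
contact_force: [-0.7, 0.2, -1.9]
width: 0.0264
```

arm_command(rows=[0,0,0.008,0,0,0,0,0.007,0,0,0,0,0,0,0])

```text
time_s: 6.47
eef_pos: [0.4918, 0.0679, 0.1315]
orientation: [-3.139, 0.001, 1.427]
contact_force: [0.1, 0.7, -2.1]
width: 0.0264
```

arm_command(rows=[-0.002,0.001,0.006,0,0,0,0,0.006,0,0,0,0,0.006,0,0,0,0,0,0,0])

```text
time_s: 6.8
eef_pos: [0.4926, 0.0659, 0.1138]
orientation: [-3.139, 0.001, 1.427]
contact_force: [-0.2, -0.3, -1.0]
width: 0.0263
```

arm_command(rows=[0,0,0.004,0,0,0,0,0.004,0,0,0,0,0.004,0,0,0,0,0,0,0])

```text
time_s: 7.13
eef_pos: [0.4932, 0.066, 0.1024]
orientation: [-3.141, 0.0, 1.427]
contact_force: [-0.4, 0.7, -1.8]
width: 0.0264
```

arm_command(rows=[0,0,0.004,0,0,0,0,0.004,0,0,0,0,0.003,0,0,0,0,0,0,0])

```text
time_s: 7.47
eef_pos: [0.4933, 0.066, 0.0915]
orientation: [-3.141, 0.0, 1.427]
contact_force: [-0.6, -0.2, -2.4]
width: 0.0261
```

arm_command(rows=[0,0,0.003,0,0,0,0,0.003,0,0,0,0,0,0,0,0,0,0,0,0])

```text
time_s: 7.8
eef_pos: [0.4937, 0.0659, 0.086]
orientation: [-3.142, 0.0, 1.427]
contact_force: [-1.1, 1.0, -1.9]
width: 0.0261
```

arm_command(rows=[0,0,0.002,0,0,0,0,0.002,0,0,0,0,0,0,0,0,0,0,0,0])

```text
time_s: 8.13
eef_pos: [0.4936, 0.0664, 0.0839]
orientation: [3.141, 0.001, 1.427]
contact_force: [-9.1, 0.6, 21.7]
width: 0.0263
```

```bash
python3 look.py p2
```

```text
8.1333 [0.4936 0.0664 0.0839] [3.141e+00 1.000e-03 1.427e+00] [-9.1  0.6 21.7] [ 0.1   0.5  -0.41  2.01  0.3   0.69 -0.64]
```

View pics/p2.png

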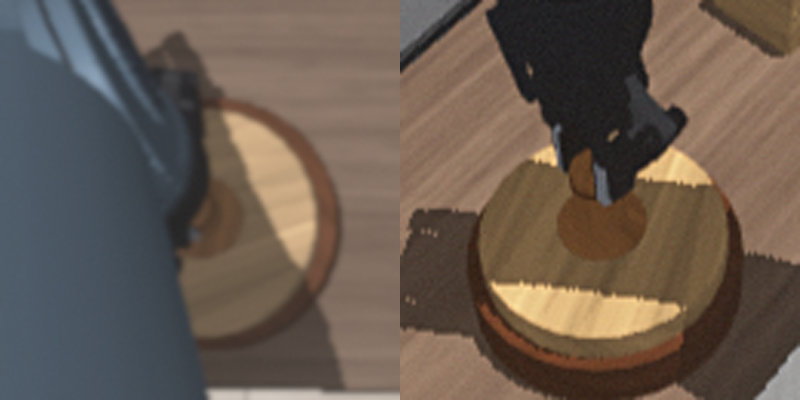

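The collar sits on the board (scene crop about (600,225), 22 N down force), and the board has moved towards the foot's middle. I'll measure the board's alignment before release.

```bash
cat > bd.py <<'E'
from h import *
import sys
from scipy.optimize import least_squares
f=lambda q,p,r:np.hypot(*(p-q).T)-r
for n in("top","scene"):
    z=np.load(n+"_"+sys.argv[1]+".npz"); K,R,t,im,d=[z[k] for k in("K","R","t","im","d")]
    w=cloud(K,R,t,d); Z=w[...,2]; rr=np.hypot(w[...,0]-.4925,w[...,1]-.0645)
    m=((np.abs(Z-.064)<.008)&(rr<.1)).astype(np.uint8)
    c=max(cv2.findContours(m,cv2.RETR_EXTERNAL,cv2.CHAIN_APPROX_NONE)[0],key=len)[:,0]
    p=np.array([ray(K,R,t,q,.064)[:2] for q in c]); g=np.hypot(*(p-[.489,.066]).T)>.066; p=p[g]
    s=least_squares(f,[.489,.066],args=(p,.0742),loss='soft_l1',f_scale=.0007); 
    q=w[(m>0)&(rr>.035)&(rr<.065)]; A=np.c_[q[:,:2],np.ones(len(q))]; pl=np.linalg.lstsq(A,q[:,2],rcond=None)[0]
    print(n,len(p),"board",s.x.round(4),"res",np.median(np.abs(s.fun)).round(4),"off foot mm",(1000*(s.x-[.4922,.0648])).round(1),"tilt",pl[:2].round(3),"z",q[:,2].mean().round(4))
    k=(Z>.066)&(Z<.125)&(rr<.035); q=w[k]
    if len(q): 
        tp=q[q[:,2]>.114]; cl=q[np.abs(q[:,2]-.070)<.004]
        print("  pin top",len(tp),((tp.max(0)+tp.min(0))/2).round(4) if len(tp) else "","zmax",np.percentile(q[:,2],98).round(4),"collar",((cl.max(0)+cl.min(0))/2).round(4) if len(cl) else "")
E
python3 bd.py p2
```

```text
top 112 board [0.4898 0.0669] res 0.0005 off foot mm [-2.4  2.1] tilt [-0.001  0.001] z 0.0635
  pin top 38 [0.4841 0.0572 0.1193] zmax 0.1209 collar [0.4884 0.0547 0.0698]
scene 181 board [0.4885 0.0688] res 0.0007 off foot mm [-3.7  4. ] tilt [ 0. -0.] z 0.064
  pin top 156 [0.4911 0.0682 0.1196] zmax 0.124 collar [0.4884 0.0624 0.0696]
```

arm_command(rows=[0,0,0,0,1,0,0,0,0,1,0,0,0,0,1,0,0,0,0,1,0,0,0,0,1])

```text
time_s: 8.65
eef_pos: [0.4938, 0.066, 0.0821]
orientation: [3.141, -0.0, 1.427]
contact_force: [-0.2, 0.2, 0.1]
width: 0.0843
```

arm_command(rows=[0,0,0,0,1,0,0,0,0,1,0,0,-0.01,0,1,0,0,-0.02,0,1,0,0,-0.02,0,1])

```text
time_s: 9.07
eef_pos: [0.493, 0.0661, 0.1329]
orientation: [-3.14, 0.0, 1.427]
contact_force: [0.6, -0.5, 0.5]
width: 0.0852
```

arm_command(rows=[0,0,-0.02,0,1,0,0,-0.02,0,1,0,0,-0.01,0,1,-0.03,0,0,0,1,-0.04,0,0,0,1])

```text
time_s: 9.48
eef_pos: [0.4847, -0.0004, 0.1836]
orientation: [3.139, -0.002, 1.434]
contact_force: [0.5, -1.2, 0.3]
width: 0.0854
```

arm_command(rows=[-0.04,0,0,0,1,-0.04,0,0,0,1,-0.03,0,0,0,1,0,0,0,0,1,0,0,0,0,1])

```text
time_s: 9.9
eef_pos: [0.4672, -0.114, 0.1822]
orientation: [-3.141, 0.0, 1.423]
contact_force: [0.6, -0.1, 0.7]
width: 0.0852
```

```bash
python3 look.py p3; python3 bd.py p3
```

```text
9.9 [ 0.4672 -0.114   0.1822] [-3.141  0.     1.423] [ 0.6 -0.1  0.7] [ 0.48  0.31 -0.39  1.98  0.15  0.88 -0.14]
top 210 board [0.49   0.0663] res 0.0005 off foot mm [-2.2  1.5] tilt [-0.    -0.001] z 0.0635
  pin top 196 [0.492  0.0657 0.1187] zmax 0.1216 collar [0.4925 0.0643 0.0697]
scene 215 board [0.4888 0.0684] res 0.0007 off foot mm [-3.4  3.6] tilt [ 0.    -0.001] z 0.064
  pin top 199 [0.4911 0.0659 0.118 ] zmax 0.1212 collar [0.4925 0.0643 0.0699]
```

View pics/p3.png

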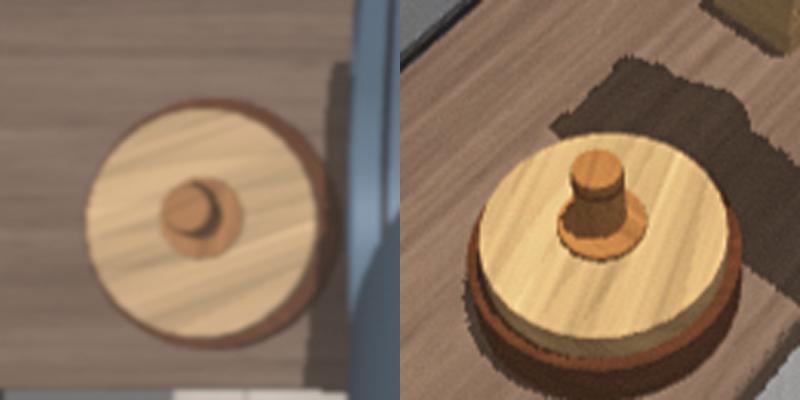

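The pin is upright and seated, the board lies flat on the foot 3–5 mm off, and the gripper is clear of everything.

```bash
python3 -c "
from bench import arm
print(arm.hand_in())"
```

```text
the job is handed in; nothing more can be done
None
```

I took the tapered pin out of the rack, carried it round the front of the pestle and pushed it down through the board and foot. I stopped when the collar was seated, at about 22 N. Then I let go, backed off and handed the job in at about 10 s; no verdict is reported.

**Last checks:**
- **Pin:** it stands upright with its top at about 0.121 m, against 0.120 m expected when seated. It is about 1 mm from the bore's centre.
- **Board:** it lies flat (tilt under 0.001 rad) with its top at 0.064 m. The two cameras disagree on how far it is off the foot's centre: about 2.7 mm from the top view and 5 mm from the scene view. Both are under the 8 mm limit.
- **Gripper:** it is open and clear of everything, with contact force near zero.
- **Pestle:** it was still in the rack in the picture taken just after the pin was lifted. I did not look at it again after carrying the pin past.

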